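# Fit the shield cover on the circuit board and press it home

## Robot

A 6-joint arm with a two-finger parallel gripper is mounted at the origin on the work surface. World frame = base frame: x ahead of the robot, y to its left, z up, the work surface at z = 0. Lengths are in m, angles in degrees, forces in N, time in s.
With the tool pointing down it reaches from about 0.25 to 0.725 m from the base axis. Payload 9.7 kg.
Tool frame: the origin (TCP) lies at the very end of the fingers, on their centre line; the grasp point (between the pads) lies grasp_offset behind it (grasp_offset is the distance from the TCP to the grasp point, in m); z points along the fingers, y is the line along which they close (so a half turn about z gives the same grasp; the last joint's range is limited). The gripper opens to 85 mm and grips with 20 to 120 N. Pads are 22 mm wide; open, the fingers measure 114 mm over their backs; the gripper's body (76 mm by 85 mm) begins 54 mm behind the grasp point. The pads swing forward as they close: fully open they stand 13 mm farther back than shut.
Start: joints at [67.895, 4.979, 10.078, 95.1, 0, 90], TCP at [0.207, 0.51, 0.211] pointing down, gripper open.
Joint ranges: [-179.16, 179.16], [-48.56, 103.87], [-65.8, 70.77], [-126.05, 130.52], [-82.76, 87.17], [-180, 180]. Speed limits (degrees/s): [127.2, 127.2, 147.25, 180, 180, 180].

## Interface

Orientations are given as [roll, pitch, yaw] about the fixed x, y, z axes, in that order (R = Rz(yaw) Ry(pitch) Rx(roll)).
In Python, from workcell import get_obs, camera, calibration, job_done, recognise, cut_out, mark_of, grasp_offset gives the robot as it stands.
- The arm moves only by the tool servo_tool, never from a script. Its argument "moves" is a list of rows, each a list of 3 entries, a list of its own where there are three numbers: the turn, a rotation vector about the tool's x, y, z in degrees, then the shift along the tool's x, y, z in m, then the opening in per cent of the stroke, from 0 (shut) to 100 (fully open). In form: [[[ax, ay, az], [x, y, z], claw], ...]. A call has 1 to 12 rows; each row shifts and turns the commanded pose from where the row before left it, along the tool's axes as they then stand; what a row does not reach is not made up. A row lasts 1/10 s, in which the tool goes at most 50 mm and 8.59 degrees, less where a joint would pass 70% of its speed; a pose out of reach is approached as far as the arm can. A call is refused whole if a number of a shift passes 0.05 or a number of a turn 8.59, either way. A call with a gripper value outside its range is refused whole. The fingers move at their own pace and stop on an object; "force" is the grip in N (left out, the last holds). Time passes only in rows, so rows that do not move let the fingers close. It gives the time, the measured TCP pose, the force, the opening and the grip force at its end, in the units of the state.
- get_obs(): the state, without advancing time (a new reading comes with each control period).
- camera(name): name is "scene" or "top"; returns (picture, depth): 384x512x3 uint8, red, green, blue; 384x512 float32, m along the optical axis (not along the pixel's ray), 0 where there is no reading.
- calibration(name): a dict with "camera_matrix" (3x3 intrinsics, pixels), "R" (3x3) and "t" (3): a world point X has camera coordinates R X + t. Camera axes: x right, y down, z forward; pixel columns grow to the right and rows downward; lengths in m; the calibration is good to about 2 mm. A picture is of the moment at which its call begins. calibration takes no time and is no camera call.
- job_done(): hands the job in; it is judged then, once.
Trained networks look in the newest picture that a camera, given by its name, has taken for a name from the list of things; names that differ only in an ending like _2 or _b are one class to them, and where a whole thing is asked for, a point or a joint stands for the part that bears it (a point fixed in the world has none). Each returns a list of dicts, best first, with "score" (0 to 1); they miss things now and then, are a little off and sometimes report something else, mostly with a low value. They report only what shows in the picture. A call takes as long as a camera call. They do not tell look-alikes from the thing itself.
- recognise(name, camera): "xyz" ([x, y, z] in m, in the coordinates of the camera as it stood for that picture, good to about 4 mm: the middle of the surface that is visible of it).
- cut_out(name, camera): "mask" (384x512 bool, what is visible of it).
- mark_of(name, camera): "xyz" ([x, y, z] in m, in the coordinates of the camera as it stood for that picture, good to about 4 mm: a listed point, or the origin of a listed thing).
The state is a dict: "time": time; "q": joint angles; "qd": joint speeds; "joint_efforts": joint torques, N m; "ee_pos": TCP position; "tcp_rot": TCP orientation; "wrist_force": force on the tool from outside, world axes, zero at the start; "torque": the same for the moment, N m; "opening": finger opening in m; "grasp_force": force on a finger pad.
Only numpy, scipy, OpenCV 4.12 (cv2) and the standard library are available. Lean on these libraries where they do the work, as an engineer would, in place of code of your own. Each camera call takes 0.05 s, during which the arm holds its last target. There are 200 camera calls.

## Task

Take the large plain aluminium cover out of its compartment in the grey tray and put it down on the black rubber pad to change your grip: in the tray there is room for fingers only at its ends, on the board only along its long sides. Set it over the low steel frame on the circuit board, between the tall parts, and let go while it still stands proud on its clips; then press down on its top until both ends are fully home on the board. Leave the tray's other parts and everything else on the bench where they are.

Things in the scene. Friction and masses are not known exactly. Their poses are not given: they have to be found in the camera images.
- cover: The large plain aluminium shield cover: a rectangular cap 64 mm long (its x), 40 mm wide (its y), 22 mm high, open underneath, flat top 3.5 mm thick, walls 2.5 mm, about 60 g. Origin: centre of its open lower rim, z up; the top face is 22 mm above. Either way round fits. It starts open side down on the tray floor, in any of the three compartments.
- tray: Fixed grey plastic tray 158 (x) by 166 (y) by 32 mm high, walls and floor 4 mm, split by two walls into three compartments, each 150 mm long (x) and 50 mm wide, centred at y = -54, 0 and 54 mm. Origin: centre of its underside. The cover lies with its length along the tray's x; the walls stand 6 mm higher than its top.
- pad: Fixed square pad of black rubber, 110 mm by 110 mm, 3 mm thick, flat on the bench: where the cover is put down to change the grip. Origin: centre of its underside.
- board: Fixed circuit board in a black base, 120 mm (x) by 190 mm (y), board surface 14 mm above the bench. Origin: centre of its underside. At its centre is the low steel frame that the cover fits over, its length along the board's y; close beyond the frame's ends stand tall parts that leave no room for fingers there. Other parts on the board are at most 3 mm high.
- seat (a point): Centre of the steel frame at the height of the board's surface, axes as the board; where the cover's origin is when fully home. The frame is 31 mm (x) by 55 mm (y), 15 mm high: 2 mm clearance a side inside the cover. In it, at y = -19 and 19 mm, are two stiff brass clips on which the cover first stands 6 mm proud; each yields to a push of about 6 N and stays where it is pushed.
- tall_a (a point): Top centre of the dark finned heat sink on the board, 50 mm (x) by 30 mm (y), 60 mm above the bench, beyond the frame's +y end (10 mm from the cover).
- tall_b (a point): Midway between the tops of the two round black capacitors (22 mm diameter, centred 13.5 mm either way along x), 58 mm above the bench, beyond the frame's -y end (12 mm from the cover).
- small_cover: Bystander: a smaller aluminium cover, 44 x 28 x 14 mm, in another compartment of the tray. Origin: centre of its underside.
- heat_sink: Bystander: aluminium heat sink with five fins, 60 x 36 x 22 mm, in another compartment of the tray. Origin: centre of its underside.
- spool: Bystander: white spool, 52 mm diameter, 32 mm high, on the bench beyond the pad.
- screwdriver: Bystander: blue screwdriver 170 mm long, lying on the bench beyond the board.
- brush: Bystander: brush 160 mm long, lying on the bench beyond the tray.
- pliers: Bystander: blue-handled pliers 150 mm long, lying on the bench beside the board.
- flux_jar: Bystander: closed jar, 48 mm diameter, 50 mm high, on the bench beyond the pad.
There are look-alikes about, which are no part of the job. Of the things shaped like the pad, the black one is meant.

How it is judged (in metres and radians):
On the way, in this order (a step that is already met when the one before it is completed fails the run):
1. the cover lies flat on the rubber pad, open side down, let go (its centre within 55 mm of the pad's) (horizontal distance between cover and pad below 0.055 m and z of cover in the frame of pad below 0.006 m and angle between cover's own z axis and vertical below 0.1 rad and contact force between the fingers and cover below 0.1 N), for 0.2 s.
2. the cover stands over the frame, let go, still proud on its clips (its centre 3.5 mm or more above home) (horizontal distance between cover and seat below 0.005 m and z of cover in the frame of seat between 0.0035 and 0.009 m and angle between the x axis of cover and the y axis of seat, either way round below 0.12 rad and contact force between the fingers and cover below 0.1 N), for 0.2 s.
At the end, for the whole second after the job is handed in: The cover is over the frame (centre within 5 mm, length along the board's y within 0.12 rad), pressed home so that its rim is within 1.5 mm of the board at its centre and it is level within 0.035 rad, at rest and let go (horizontal distance between cover and seat below 0.005 m and z of cover in the frame of seat between -0.003 and 0.0015 m and angle between cover's own z axis and vertical below 0.035 rad and angle between the x axis of cover and the y axis of seat, either way round below 0.12 rad and linear speed of cover below 0.01 m/s and contact force between the fingers and cover below 0.1 N); the robot touches nothing.
It fails at once if one of the tray's other parts (small cover, heat sink) is moved more than 30 mm (distance of any of small_cover, heat_sink from where it was at the start of the episode above 0.03 m).
It fails at once if a bystander on the bench (spool, screwdriver, brush, pliers, jar) is moved more than 30 mm (distance of any of spool, screwdriver, brush, pliers, flux_jar from where it was at the start of the episode above 0.03 m).
It also fails if it takes over 58 s, if anything falls off the work surface, if the arm or the gripper's body presses on something with over 40 N, if the wrist force passes 120 N, or if a joint passes its speed limit or range.

## Working session

There is one attempt and no reset: what is moved stays moved. The work goes in short steps, Python scripts to look and compute and a tool call to move; the robot and the scene stay as the last step left them, time stands still between calls to the robot, and variables do not carry over. Pictures are saved under pics/ and viewed, at most 10 in all, crops included, and the job is handed in when it is done.

Besides the shell and the picture viewer there is one more tool, called after "Emit:" in YAML: its name, and indented under it one key for each argument. servo_tool: Moves the arm, as the interface text tells. Its arguments: {"type":"object","properties":{"moves":{"type":"array"},"force":{"type":"number"}},"required":["moves"]}

```bash
mkdir -p pics; ls
cat > h.py <<'E'
import numpy as np, cv2
from workcell import *
def w(p,c):
    k=calibration(c); return np.array(k["R"]).T@(np.array(p)-np.array(k["t"]))
def cloud(c,depth):
    k=calibration(c); K=np.array(k["camera_matrix"]); v,u=np.mgrid[:384,:512]
    P=np.stack([(u-K[0,2])/K[0,0]*depth,(v-K[1,2])/K[1,1]*depth,depth],-1)
    return (P-np.array(k["t"]))@np.array(k["R"])
E
python3 - <<'E'
from h import *
o=get_obs(); print(o["time"],o["ee_pos"],o["tcp_rot"],grasp_offset,o["opening"])
for c in("top","scene"):
    im,d=camera(c); cv2.imwrite(f"pics/{c}0.png",im[:,:,::-1]); np.savez(f"{c}0.npz",im=im,d=d)
    k=calibration(c); print(c,np.round(w([0,0,0],c),3), np.round(k["camera_matrix"],1).tolist())
    for n in("cover","tray","pad","board","seat","tall_a","tall_b"):
        print(n,[(round(r["score"],2),np.round(w(r["xyz"],c),3).tolist()) for r in mark_of(n,c)[:3]])
E
```

```text
pics
0.0 [0.20689079 0.50935753 0.21028166] [-1.79926816e+02 -1.88379840e-04  1.57894030e+02] 0.0187 0.08502637906172124
top [ 0.321 -0.043  1.447] [[443.6, 0.0, 256.8], [0.0, 443.6, 190.2], [0.0, 0.0, 1.0]]
cover [(0.71, [0.536, 0.215, 0.005])]
tray [(0.65, [0.525, 0.267, 0.003])]
pad [(0.95, [0.292, 0.174, -0.004]), (0.93, [0.314, -0.343, 0.003]), (0.88, [0.464, -0.002, 0.001])]
board [(0.98, [0.541, -0.228, 0.001])]
seat [(0.68, [0.531, -0.224, 0.016]), (0.25, [0.698, 0.066, -0.002])]
tall_a [(0.87, [0.519, -0.173, 0.058]), (0.59, [0.553, -0.279, 0.054])]
tall_b [(0.87, [0.519, -0.173, 0.058]), (0.59, [0.553, -0.279, 0.054])]
scene [0.854 0.45  1.096] [[405.6, 0.0, 258.2], [0.0, 405.6, 189.9], [0.0, 0.0, 1.0]]
cover [(0.74, [0.539, 0.214, 0.003])]
tray [(0.72, [0.524, 0.267, 0.001]), (0.24, [0.515, -0.172, 0.061])]
pad [(0.85, [0.203, 0.383, 0.003]), (0.72, [0.316, -0.349, 0.002]), (0.68, [0.461, -0.003, 0.007])]
board [(0.93, [0.535, -0.228, 0.0]), (0.44, [0.534, -0.226, 0.012])]
seat [(0.92, [0.538, -0.226, 0.013])]
tall_a [(0.77, [0.556, -0.277, 0.054]), (0.72, [0.519, -0.171, 0.057])]
tall_b [(0.77, [0.556, -0.277, 0.054]), (0.72, [0.519, -0.171, 0.057])]
```

```bash
python3 -c "
import cv2,numpy as np
a=cv2.imread('pics/top0.png');b=cv2.imread('pics/scene0.png')
cv2.imwrite('pics/top0b.png',cv2.resize(a,(800,600)));cv2.imwrite('pics/scene0b.png',cv2.resize(b,(800,600)))"
```

```text
(no output)
```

View pics/top0.png

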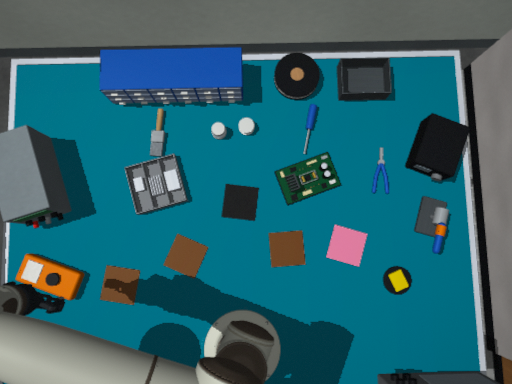

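View pics/scene0.png

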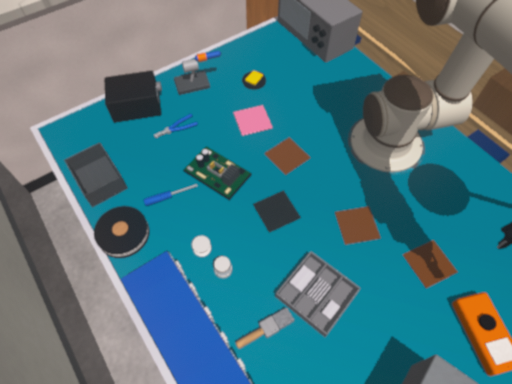

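The top view shows the tray at about (157,184), with the large plain cover at (172,181) in its right compartment and the small cover at (140,184). The black pad is at (240,202). The board is at (308,178), with its heat sink at (292,183) and the capacitors near (328,168). The brown and pink squares are look-alikes.

```bash
cat > m.py <<'E'
from h import *
def rect(P):
    r=cv2.minAreaRect((P[:,:2]*1000).astype(np.float32)); return np.round(r[0],1).tolist(),np.round(r[1],1).tolist(),round(r[2],1),len(P)
E
python3 - <<'E'
from m import *
tiles=[]
for c,rois in (("top",[(120,145,195,220),(268,145,348,210)]),("scene",[(270,245,365,340),(175,135,260,205)])):
    z=np.load(f"{c}0.npz"); P=cloud(c,z["d"]); im=z["im"]
    camera(c)
    for n in("cover","tray","pad","board"):
        for r in cut_out(n,c)[:4]:
            q=P[r["mask"]&(z["d"]>0)]; 
            zm=np.median(q[:,2]); q2=q[np.abs(q[:,2]-zm)<.006]
            print(c,n,round(r["score"],2),round(zm,4),rect(q), rect(q2), np.round(q2.mean(0),4))
    # heights on board
    B=P.reshape(-1,3); B=B[np.hypot(B[:,0]-.537,B[:,1]+.226)<.11]
    for lo,hi in((.02,.035),(.045,.065)):
        q=B[(B[:,2]>lo)&(B[:,2]<hi)]
        near=q[np.hypot(q[:,0]-.537,q[:,1]+.226)<.036] if lo<.03 else q
        print(c,lo,rect(near) if len(near)>2 else 0)
        if lo>.03:
            for s in (1,-1):
                k=q[s*(q[:,1]+.226)>0]; print("  tall",s,rect(k),k.mean(0).round(4))
    for x0,y0,x1,y1 in rois: tiles.append(cv2.resize(im[y0:y1,x0:x1,::-1],(400,300),interpolation=cv2.INTER_CUBIC))
cv2.imwrite("pics/zoom.png",np.vstack([np.hstack(tiles[:2]),np.hstack(tiles[2:])]))
E
```

```text
top cover 0.72 0.0244 ([538.9, 217.5], [72.1, 43.7], 11.1, 281) ([536.5, 216.2], [65.3, 40.3], 14.0, 234) [0.5356 0.2158 0.0248]
top tray 0.55 0.0058 ([527.6, 274.5], [168.9, 178.8], 15.8, 2101) ([527.5, 273.8], [167.9, 175.8], 15.1, 1223) [0.5259 0.2773 0.0044]
top pad 0.98 0.0025 ([291.7, 177.4], [111.8, 110.2], 65.6, 1178) ([291.6, 177.3], [110.8, 110.3], 65.2, 1112) [0.2916 0.1772 0.0026]
top pad 0.91 0.0026 ([307.9, -148.4], [113.1, 113.0], 3.7, 1181) ([308.0, -148.2], [112.7, 112.8], 3.1, 1116) [ 0.3069 -0.1487  0.0026]
top pad 0.89 0.0027 ([311.8, -343.7], [114.0, 111.1], 70.9, 1158) ([311.9, -343.4], [113.1, 111.4], 71.3, 1105) [ 0.3119 -0.3436  0.0027]
top pad 0.63 0.0025 ([205.4, 386.7], [110.3, 112.5], 82.0, 1166) ([205.4, 386.7], [110.3, 112.4], 82.0, 1109) [0.2047 0.3877 0.0025]
top board 0.87 0.0146 ([535.7, -225.8], [125.3, 197.8], 19.4, 2156) ([534.5, -224.3], [119.5, 189.7], 19.2, 1573) [ 0.5336 -0.224   0.0142]
top 0.02 ([534.8, -224.4], [42.6, 59.9], 4.4, 65)
top 0.045 ([533.1, -221.5], [50.0, 137.2], 18.9, 179)
  tall 1 ([515.8, -170.7], [50.0, 30.4], 19.8, 100) [
[... 758 characters left out ...]
0.2074 0.3843 0.0039]
scene pad 0.69 0.0041 ([291.7, 177.5], [107.7, 114.0], 64.9, 1132) ([291.7, 177.5], [107.7, 114.0], 64.9, 1126) [0.2935 0.1784 0.0041]
scene pad 0.63 0.004 ([312.5, -343.6], [115.3, 113.9], 72.9, 771) ([312.8, -343.0], [115.5, 113.4], 74.0, 757) [ 0.3137 -0.3425  0.0042]
scene board 0.75 0.0164 ([532.1, -229.5], [131.7, 202.5], 19.2, 1930) ([536.1, -224.7], [120.0, 189.0], 18.9, 1270) [ 0.5419 -0.2178  0.0157]
scene 0.02 ([536.2, -229.7], [35.3, 63.7], 21.1, 89)
scene 0.045 ([535.5, -222.5], [52.6, 139.2], 19.6, 264)
  tall 1 ([517.5, -172.1], [52.7, 31.9], 19.1, 170) [ 0.5178 -0.1716  0.0563]
  tall -1 ([553.2, -277.7], [49.0, 22.8], 20.6, 94) [ 0.5547 -0.2754  0.0567]
```

View pics/zoom.png

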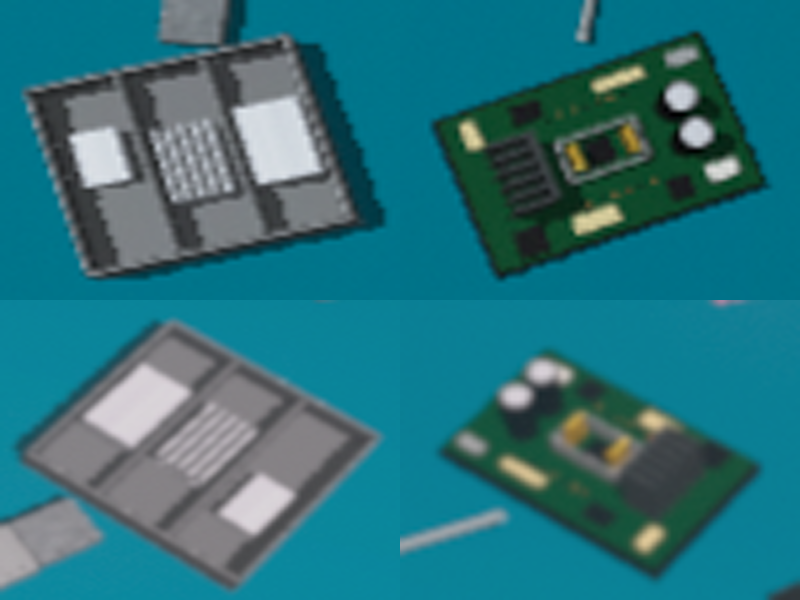

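The cover is at (0.537, 0.2155), yaw about 14.7°. The seat is at (0.5355, -0.2247), board yaw about 19°. The sizes and heights agree in both cameras. Next I turn and move above the cover.

Emit:
servo_tool:
  moves:
    - [[0, 0, 7.6], [0, 0, 0], 100]
    - [[0, 0, 7.6], [0, 0, 0], 100]
    - [[0, 0, 7.6], [0, 0, 0], 100]
    - [[0, 0, 7.6], [0, 0, 0], 100]
    - [[0, 0, 7.6], [0, 0, 0], 100]
    - [[0, 0, 7.6], [0, 0, 0], 100]
    - [[0, 0, 7.6], [0, 0, 0], 100]

```text
time: 2.0
ee_pos: [0.2069, 0.5096, 0.211]
tcp_rot: [-180.0, 0.0, 104.4]
wrist_force: [0.6, 0.2, 0.4]
opening: 0.0854
grasp_force: 0.0
```

Emit:
servo_tool:
  moves:
    - [[0, 0, 0], [-0.0307, 0.0204, 0], 100]
    - [[0, 0, 0], [-0.0307, 0.0204, 0], 100]
    - [[0, 0, 0], [-0.0307, 0.0204, 0], 100]
    - [[0, 0, 0], [-0.0307, 0.0204, 0], 100]
    - [[0, 0, 0], [-0.0307, 0.0204, 0], 100]
    - [[0, 0, 0], [-0.0307, 0.0204, 0], 100]
    - [[0, 0, 0], [-0.0307, 0.0204, 0], 100]
    - [[0, 0, 0], [-0.0307, 0.0204, 0], 100]
    - [[0, 0, 0], [-0.0307, 0.0204, 0], 100]
    - [[0, 0, 0], [-0.0307, 0.0204, 0], 100]
    - [[0, 0, 0], [-0.0307, 0.0204, 0], 100]
    - [[0, 0, 0], [-0.0307, 0.0204, 0], 100]

```text
time: 3.2
ee_pos: [0.5382, 0.2141, 0.2111]
tcp_rot: [180.0, -0.0, 104.7]
wrist_force: [0.4, 0.8, 0.1]
opening: 0.0853
grasp_force: 0.0
```

```bash
cat >> h.py <<'E'
def st():
    o=get_obs(); print("t",round(o["time"],2),np.round(o["ee_pos"],4),np.round(o["tcp_rot"],2),"F",np.round(o["wrist_force"],1),"open",round(o["opening"],4),"grip",np.round(o["grasp_force"],1)); return o
def delta(x,y,yaw):
    o=st(); a=np.radians(o["tcp_rot"][2]); d=np.array([x,y])-o["ee_pos"][:2]
    az=-((yaw-o["tcp_rot"][2]+90)%180-90)
    f=lambda a:np.round([d@[np.cos(a),np.sin(a)],d@[np.sin(a),-np.cos(a)]],4)
    print("az",round(az,2),"shift now",f(a),"after turn",f(a-np.radians(az)))
E
python3 -c "
from h import *
delta(.537,.2155,104.7)"
```

```text
t 3.2 [0.5382 0.2141 0.2111] [179.99  -0.   104.69] F [0.4 0.8 0.1] open 0.0853 grip 0.0
az -0.01 shift now [ 0.0016 -0.0008] after turn [ 0.0016 -0.0008]
```

Emit:
servo_tool:
  moves:
    - [[0, 0, 0], [0.0016, -0.0008, 0.02], 100]
    - [[0, 0, 0], [0, 0, 0.03], 100]
    - [[0, 0, 0], [0, 0, 0.03], 100]
    - [[0, 0, 0], [0, 0, 0.03], 100]
    - [[0, 0, 0], [0, 0, 0.03], 100]
    - [[0, 0, 0], [0, 0, 0.02], 100]
    - [[0, 0, 0], [0, 0, 0.01], 100]
    - [[0, 0, 0], [0, 0, 0], 100]

```text
time: 4.0
ee_pos: [0.5353, 0.2164, 0.0398]
tcp_rot: [-179.9, 0.0, 104.7]
wrist_force: [-0.0, 0.2, -0.2]
opening: 0.0854
grasp_force: 0.0
```

Run:
```python
from h import *
st(); t=[]
for c,(x0,y0,x1,y1) in (("top",(120,145,195,220)),("scene",(260,225,365,330))):
    im,d=camera(c); t.append(cv2.resize(im[y0:y1,x0:x1,::-1],(400,400),interpolation=cv2.INTER_CUBIC))
cv2.imwrite("pics/grasp1.png",np.hstack(t))
```

```text
t 4.0 [0.5353 0.2164 0.0398] [-1.7988e+02  2.0000e-02  1.0470e+02] F [-0.   0.2 -0.2] open 0.0854 grip 0.0
```

View pics/grasp1.png

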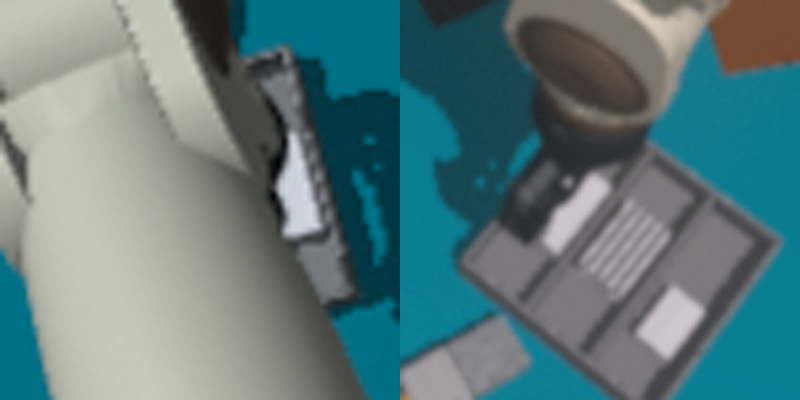

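Emit:
servo_tool:
  moves:
    - [[0, 0, 0], [-0.0016, 0.0008, 0.005], 100]
    - [[0, 0, 0], [0, 0, 0.008], 100]
    - [[0, 0, 0], [0, 0, 0.008], 100]
    - [[0, 0, 0], [0, 0, 0.006], 100]
    - [[0, 0, 0], [0, 0, 0.004], 100]
    - [[0, 0, 0], [0, 0, 0.002], 100]
    - [[0, 0, 0], [0, 0, 0], 100]

```text
time: 4.8
ee_pos: [0.5371, 0.2153, 0.0077]
tcp_rot: [-180.0, 0.0, 104.7]
wrist_force: [-0.7, 0.1, 0.3]
opening: 0.0856
grasp_force: 0.0
```

Emit:
servo_tool:
  moves:
    - [[0, 0, 0], [0, 0, 0.002], 100]
    - [[0, 0, 0], [0, 0, 0], 60]
    - [[0, 0, 0], [0, 0, 0], 50]
    - [[0, 0, 0], [0, 0, 0], 50]
    - [[0, 0, 0], [0, 0, 0], 50]
    - [[0, 0, 0], [0, 0, 0], 50]
    - [[0, 0, 0], [0, 0, 0], 50]
  force: 40

```text
time: 5.5
ee_pos: [0.5372, 0.2153, 0.0061]
tcp_rot: [180.0, -0.0, 104.7]
wrist_force: [-0.2, -0.5, -0.7]
opening: 0.043
grasp_force: 0.0
```

Run:
```python
from m import *
st(); t=[]
for c,(x0,y0,x1,y1) in (("top",(120,145,195,220)),("scene",(260,225,365,330))):
    im,d=camera(c); t.append(cv2.resize(im[y0:y1,x0:x1,::-1],(400,400),interpolation=cv2.INTER_CUBIC))
cv2.imwrite("pics/grasp2.png",np.hstack(t))
```

```text
t 5.5 [0.5372 0.2153 0.0061] [179.99  -0.   104.69] F [-0.2 -0.5 -0.7] open 0.043 grip 0.0
```

View pics/grasp2.png

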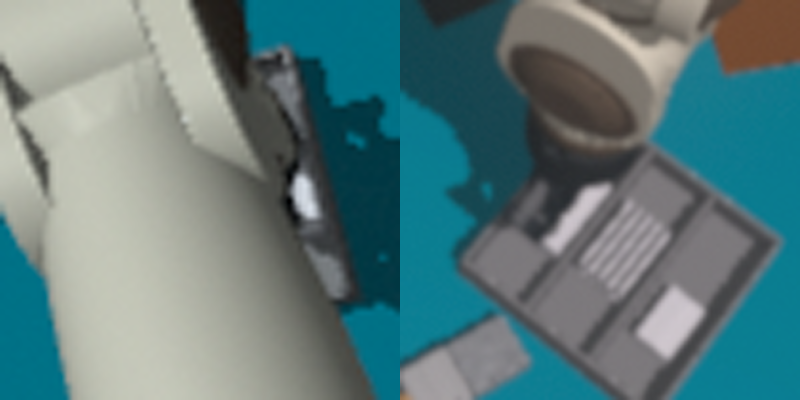

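Run:
```python
from m import *
st()
for c in("scene","top"):
    im,d=camera(c); P=cloud(c,d); 
    o=get_obs(); a=np.radians(14.7); ex=np.array([np.cos(a),np.sin(a)]); ey=np.array([-ex[1],ex[0]])
    L=np.stack([(P[...,:2]-o["ee_pos"][:2])@ex,(P[...,:2]-o["ee_pos"][:2])@ey],-1)*1000
    # height map in tray-aligned coords, rows: along cover length (every 6mm), columns: width (4mm)
    for lab,H in(("z",P[...,2]*1000),("bright",im.mean(-1))):
        print(c,lab)
        for u in range(-54,55,9):
            print(u,[ (int(np.median(H[s])) if (s:=(abs(L[...,0]-u)<4.5)&(abs(L[...,1]-v)<2.5)&(d>0)&(P[...,2]<.07)).any() else -1) for v in range(-25,26,5)])
```

```text
t 5.6 [0.5372 0.2153 0.006 ] [180.     0.   104.69] F [ 0.1 -0.7 -0.9] open 0.0424 grip 0.0
scene z
-54 [-1, -1, -1, -1, -1, -1, -1, -1, 1, 3, 30]
-45 [-1, -1, -1, -1, -1, -1, -1, -1, 2, 6, 27]
-36 [-1, -1, -1, -1, -1, -1, -1, -1, -1, 4, 28]
-27 [-1, -1, -1, -1, -1, -1, -1, 24, 26, 10, 27]
-18 [-1, -1, -1, -1, -1, -1, 25, 25, 26, 14, 30]
-9 [-1, -1, -1, -1, -1, -1, 26, 25, 26, 15, 28]
0 [-1, -1, -1, -1, -1, -1, -1, 27, 26, 13, 30]
9 [24, -1, -1, -1, -1, -1, 23, 25, 26, 17, 28]
18 [31, -1, -1, -1, -1, -1, -1, 26, 26, 16, 29]
27 [6, 5, 7, -1, 2, 3, 25, 29, 24, 6, 27]
36 [10, 6, 3, 5, 6, 5, 6, 6, 6, 6, 28]
45 [15, 4, 6, 5, 4, 8, 4, 5, 4, 5, 28]
54 [21, 6, 4, 5, 5, 5, 4, 3, 6, 5, 28]
scene bright
-54 [-1, -1, -1, -1, -1, -1, -1, -1, 62, 85, 102]
-45 [-1, -1, -1, -1, -1, -1, -1, -1, 87, 84, 107]
-36 [-1, -1, -1, -1, -1, -1, -1, -1, -1, 108, 107]
-27 [-1, -1, -1, -1, -1, -1, -1, 165, 170, 133, 107]
-18 [-1, -1, -1, -1, -1, -1, 166, 188, 196, 139, 107]
-9 [-1, -1, -1, -1, -1, -1, 155, 190, 199, 132, 107]
0 [-1, -1, -1, -1, -1, -1, -1, 181, 197, 133, 106]
9 [68, -1, -1, -1, -1, -1, 155, 182,
[... 859 characters left out ...]
54 [29, 4, 0, 2, -1, -1, -1, -1, -1, -1, -1]
top bright
-54 [69, 104, 122, 116, 93, -1, -1, -1, -1, -1, -1]
-45 [52, 69, 102, 115, 93, -1, -1, -1, -1, -1, -1]
-36 [54, 67, 61, 66, 77, 67, -1, -1, -1, -1, -1]
-27 [52, 80, 104, 65, -1, -1, -1, -1, -1, -1, -1]
-18 [57, 116, 211, 148, 82, -1, -1, -1, -1, -1, -1]
-9 [54, 152, 211, 184, -1, -1, -1, -1, -1, -1, -1]
0 [52, 107, 204, 161, 95, -1, -1, -1, -1, -1, -1]
9 [59, 71, 85, -1, -1, -1, -1, -1, -1, -1, -1]
18 [52, 57, -1, -1, -1, -1, -1, -1, -1, -1, -1]
27 [66, 43, -1, -1, -1, -1, -1, -1, -1, -1, -1]
36 [73, 73, 73, -1, -1, -1, -1, -1, -1, -1, -1]
45 [72, 100, 81, -1, -1, -1, -1, -1, -1, -1, -1]
54 [96, 121, 113, 80, -1, -1, -1, -1, -1, -1, -1]
```

Run:
```python
from m import *
for c in("scene","top"):
    im,d=camera(c); P=cloud(c,d); o=get_obs(); a=np.radians(14.7); ex=np.array([np.cos(a),np.sin(a)]); ey=np.array([-ex[1],ex[0]])
    u=(P[...,:2]-o["ee_pos"][:2])@ex*1000; v=(P[...,:2]-o["ee_pos"][:2])@ey*1000; z=P[...,2]*1000; b=im.mean(-1)
    s=(abs(u)<65)&(abs(v)<30)&(z>32)&(z<140)&(d>0)
    print(c,s.sum())
    for zz in range(30,140,8):
        k=s&(z>=zz)&(z<zz+8)
        if k.any(): print(zz,k.sum(),"u",np.percentile(u[k],[2,50,98]).astype(int),"v",np.percentile(v[k],[2,50,98]).astype(int),"b",int(b[k].mean()))
    k=(abs(u)<60)&(abs(v)<20)&(z<32)&(z>8)&(b<100)&(d>0)
    print("dark low",k.sum(),[tuple(int(x) for x in r) for r in zip(u[k],v[k],z[k],b[k])][:30])
```

```text
scene 199
30 15 u [10 42 63] v [-28 -26   0] b 84
38 3 u [25 26 26] v [6 7 9] b 92
46 2 u [24 25 26] v [ 9 10 10] b 114
54 1 u [25 25 25] v [10 10 10] b 110
70 7 u [23 29 34] v [-1  8 13] b 79
78 19 u [24 31 49] v [ 0  6 12] b 63
86 8 u [27 28 52] v [-14   8  12] b 60
94 19 u [17 26 51] v [ 3 10 16] b 60
102 9 u [22 25 59] v [-14  11  16] b 66
110 8 u [19 21 57] v [-15  13  16] b 65
118 22 u [17 49 61] v [-11   8  18] b 71
126 59 u [29 58 64] v [-11   0  11] b 77
134 27 u [32 40 59] v [-10   0  10] b 76
dark low 4 [(31, -17, 9, 91), (31, -9, 8, 92), (31, -3, 13, 74), (56, 16, 8, 79)]
top 35
30 21 u [-59 -19  53] v [-28 -25 -15] b 68
38 2 u [-33 -31 -30] v [-9 -7 -6] b 64
70 3 u [-34 -31 -28] v [-12 -11 -10] b 32
86 2 u [-33 -32 -31] v [-11 -11 -10] b 40
94 4 u [-29 -26 -20] v [-15 -14 -11] b 41
102 2 u [-27 -27 -27] v [-14 -13 -12] b 24
110 1 u [-25 -25 -25] v [-14 -14 -14] b 25
dark low 25 [(48, -14, 9, 68), (20, -19, 21, 46), (17, -18, 23, 55), (13, -18, 24, 56), (10, -17, 24, 72), (11, -19, 13, 73), (8, -15, 20, 85), (8, -18, 16, 84), (-3, -7, 25, 68), (-16, -6, 23, 84), (-21, -8, 24, 88), (-25, -11, 27, 95), (-26, -17, 24, 97), (-28, -10, 23, 93), (-30, -16, 27, 98), (-28, -18, 12, 81), (-30, -6, 26, 86), (-31, -9, 24, 92), (-30, -11, 16, 86), (-32, -15, 22, 80), (-33, -18, 20, 72), (-32, -5, 20, 65), (-31, -6, 9, 69), (-39, -8, 9, 94), (-41, -17, 8, 60)]
```

Emit:
servo_tool:
  moves:
    - [[0, 0, 0], [0, 0, 0], 100]
    - [[0, 0, 0], [0, 0, 0], 100]
    - [[0, 0, 0], [0, 0, 0], 100]
    - [[0, 0, 0], [0, 0, 0], 100]
    - [[0, 0, 0], [0, 0, 0], 100]
    - [[0, 0, 0], [0, 0, 0], 100]

```text
time: 6.4
ee_pos: [0.5372, 0.2153, 0.006]
tcp_rot: [180.0, 0.0, 104.7]
wrist_force: [1.2, -0.5, 0.6]
opening: 0.0854
grasp_force: 0.0
```

Run:
```python
from m import *
st()
im,d=camera("scene"); P=cloud("scene",d); o=get_obs(); a=np.radians(14.7); ex=np.array([np.cos(a),np.sin(a)]); ey=np.array([-ex[1],ex[0]])
u=(P[...,:2]-o["ee_pos"][:2])@ex*1000; v=(P[...,:2]-o["ee_pos"][:2])@ey*1000; z=P[...,2]*1000
for zz in range(0,90,6):
    k=(u>20)&(u<75)&(abs(v)<20)&(z>=zz)&(z<zz+6)&(d>0)
    if k.any(): print(zz,k.sum(),"u",np.percentile(u[k],[2,50,98]).astype(int),"v",np.percentile(v[k],[2,50,98]).astype(int))
t=cv2.resize(im[225:315,260:380,::-1],(800,600),interpolation=cv2.INTER_CUBIC); cv2.imwrite("pics/g3.png",t)
```

```text
t 6.4 [0.5372 0.2153 0.006 ] [180.    0.  104.7] F [ 1.2 -0.5  0.6] open 0.0854 grip 0.0
0 112 u [31 54 68] v [-19   5  19]
6 48 u [31 55 69] v [-18   3  17]
12 4 u [21 30 32] v [ 7 16 19]
18 6 u [26 31 32] v [ 9 14 19]
24 21 u [20 25 31] v [ 5 13 18]
30 4 u [21 24 26] v [ 4  9 11]
42 3 u [44 47 47] v [ 6  9 10]
48 2 u [41 44 48] v [ 9  9 10]
54 1 u [47 47 47] v [8 8 8]
60 1 u [47 47 47] v [10 10 10]
66 1 u [47 47 47] v [10 10 10]
84 6 u [44 51 70] v [ 7 11 12]
```

View pics/g3.png

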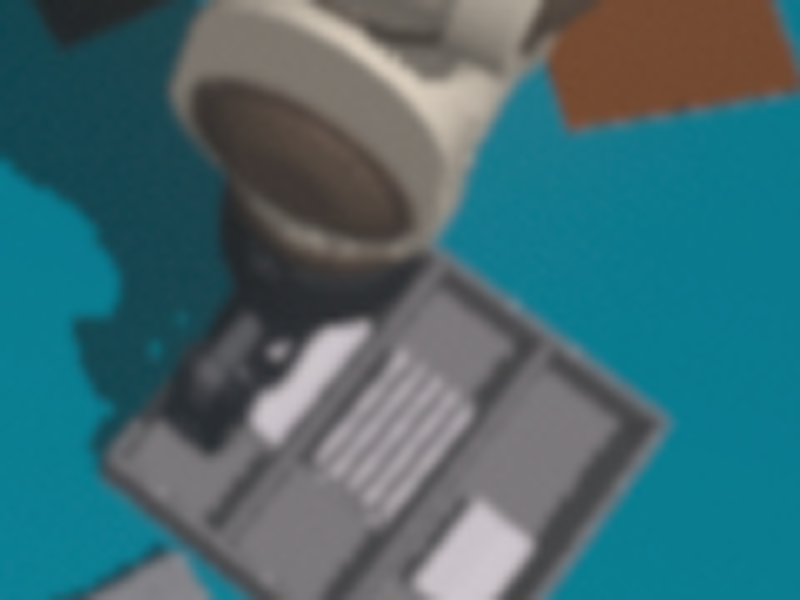

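The gripper sits higher than its reported TCP suggests: the finger (image position about (205,445)) ends around 40 mm above the bench, so the fingers closed over the cover's top. The cover hasn't moved. I'll go lower in steps and watch the force.

Emit:
servo_tool:
  moves:
    - [[0, 0, 0], [0, 0, 0.003], 100]
    - [[0, 0, 0], [0, 0, 0.003], 100]
    - [[0, 0, 0], [0, 0, 0.003], 100]
    - [[0, 0, 0], [0, 0, 0.003], 100]
    - [[0, 0, 0], [0, 0, 0], 100]

```text
time: 6.95
ee_pos: [0.5368, 0.2152, -0.0067]
tcp_rot: [-179.9, 0.0, 104.7]
wrist_force: [-0.2, -0.4, -0.5]
opening: 0.0855
grasp_force: 0.0
```

```bash
cat > f.py <<'E'
from m import *
def fing(c="scene",ang=14.7):
    o=st()
    im,d=camera(c); P=cloud(c,d); a=np.radians(ang); ex=np.array([np.cos(a),np.sin(a)]); ey=np.array([-ex[1],ex[0]])
    u=(P[...,:2]-o["ee_pos"][:2])@ex*1000; v=(P[...,:2]-o["ee_pos"][:2])@ey*1000; z=P[...,2]*1000
    for zz in range(0,90,6):
        k=(u>36)&(u<75)&(abs(v)<14)&(z>=zz)&(z<zz+6)&(d>0)
        if k.any(): print(zz,k.sum(),"u",np.percentile(u[k],[2,50,98]).astype(int),"v",np.percentile(v[k],[2,50,98]).astype(int))
fing()
E
python3 f.py
```

```text
t 6.95 [ 0.5368  0.2152 -0.0067] [-1.7995e+02  1.0000e-02  1.0470e+02] F [-0.2 -0.4 -0.5] open 0.0855 grip 0.0
0 59 u [43 58 68] v [-12   3  13]
6 26 u [38 59 69] v [-13   1  12]
30 3 u [43 46 48] v [ 7  9 10]
36 2 u [47 48 48] v [7 8 9]
42 1 u [45 45 45] v [10 10 10]
66 1 u [50 50 50] v [12 12 12]
72 7 u [42 51 65] v [ 9 11 12]
78 19 u [48 71 73] v [-10   2  12]
84 24 u [39 66 72] v [-12   6  12]
```

Emit:
servo_tool:
  moves:
    - [[0, 0, 0], [0, 0, 0.003], 100]
    - [[0, 0, 0], [0, 0, 0.003], 100]
    - [[0, 0, 0], [0, 0, 0.003], 100]
    - [[0, 0, 0], [0, 0, 0.003], 100]
    - [[0, 0, 0], [0, 0, 0.002], 100]
    - [[0, 0, 0], [0, 0, 0], 85]
    - [[0, 0, 0], [0, 0, 0], 60]
    - [[0, 0, 0], [0, 0, 0], 60]
    - [[0, 0, 0], [0, 0, 0], 60]
    - [[0, 0, 0], [0, 0, 0], 60]
  force: 40

```text
time: 8.0
ee_pos: [0.5374, 0.2154, -0.0198]
tcp_rot: [180.0, -0.0, 104.7]
wrist_force: [0.7, 0.8, 2.3]
opening: 0.0632
grasp_force: 44.4
```

```bash
python3 f.py
```

```text
t 8.0 [ 0.5374  0.2154 -0.0198] [179.98  -0.   104.69] F [0.7 0.8 2.3] open 0.0632 grip 44.4
0 72 u [38 56 68] v [-12   3  13]
6 26 u [41 58 69] v [-13   0  13]
12 1 u [36 36 36] v [7 7 7]
24 2 u [36 36 36] v [6 8 9]
48 2 u [39 40 41] v [11 11 11]
54 10 u [40 55 61] v [-6  8 12]
60 12 u [37 58 61] v [-9  7 12]
66 5 u [36 52 62] v [-6  9 11]
72 4 u [58 62 63] v [-10   5  11]
78 8 u [56 63 64] v [-10   3  11]
84 3 u [60 64 64] v [-4  0 11]
```

Gripped: opening 63 mm, 44 N. Lift.

Emit:
servo_tool:
  moves:
    - [[0, 0, 0], [0, 0, -0.01], 60]
    - [[0, 0, 0], [0, 0, -0.02], 60]
    - [[0, 0, 0], [0, 0, -0.025], 60]
    - [[0, 0, 0], [0, 0, -0.025], 60]
    - [[0, 0, 0], [0, 0, -0.02], 60]
    - [[0, 0, 0], [0, 0, 0], 60]
    - [[0, 0, 0], [0, 0, 0], 60]

```text
time: 8.75
ee_pos: [0.5373, 0.2154, 0.0802]
tcp_rot: [180.0, -0.0, 104.7]
wrist_force: [-0.7, 0.5, -1.1]
opening: 0.0631
grasp_force: 44.2
```

Emit:
servo_tool:
  moves:
    - [[0, 0, -7.5], [0, 0, 0], 60]
    - [[0, 0, -7.5], [0, 0, 0], 60]
    - [[0, 0, -7.5], [0, 0, 0], 60]
    - [[0, 0, -7.5], [0, 0, 0], 60]
    - [[0, 0, -7.5], [0, 0, 0], 60]
    - [[0, 0, -7.5], [0, 0, 0], 60]
    - [[0, 0, 0], [0, 0, 0], 60]

```text
time: 9.45
ee_pos: [0.5365, 0.2151, 0.0785]
tcp_rot: [-179.9, -0.1, 149.8]
wrist_force: [-0.7, 0.0, -0.2]
opening: 0.0633
grasp_force: 44.2
```

Emit:
servo_tool:
  moves:
    - [[0, 0, 0], [-0.0046, -0.0226, 0], 60]
    - [[0, 0, 0], [-0.0046, -0.0226, 0], 60]
    - [[0, 0, 0], [-0.0046, -0.0226, 0], 60]
    - [[0, 0, 0], [-0.0046, -0.0226, 0], 60]
    - [[0, 0, 0], [-0.0046, -0.0226, 0], 60]
    - [[0, 0, 0], [-0.0046, -0.0226, 0], 60]
    - [[0, 0, 0], [-0.0046, -0.0226, 0], 60]
    - [[0, 0, 0], [-0.0046, -0.0226, 0], 60]
    - [[0, 0, 0], [-0.0046, -0.0226, 0], 60]
    - [[0, 0, 0], [-0.0046, -0.0226, 0], 60]
    - [[0, 0, 0], [0, 0, 0], 60]
    - [[0, 0, 0], [0, 0, 0], 60]

```text
time: 10.65
ee_pos: [0.4626, -0.0031, 0.0795]
tcp_rot: [-180.0, -0.0, 149.5]
wrist_force: [0.8, -0.8, -0.2]
opening: 0.0631
grasp_force: 44.2
```

Run:
```python
from m import *
delta(.463,-.003,149.7); t=[]
for c,(x0,y0,x1,y1) in (("top",(200,160,280,240)),("scene",(220,150,330,260))):
    im,d=camera(c); t.append(cv2.resize(im[y0:y1,x0:x1,::-1],(400,400),interpolation=cv2.INTER_CUBIC))
cv2.imwrite("pics/pad1.png",np.hstack(t))
```

```text
t 10.65 [ 0.4626 -0.0031  0.0795] [-1.7999e+02 -3.0000e-02  1.4948e+02] F [ 0.8 -0.8 -0.2] open 0.0631 grip 44.2
az -0.22 shift now [-0.0002  0.0003] after turn [-0.0002  0.0003]
```

View pics/pad1.png

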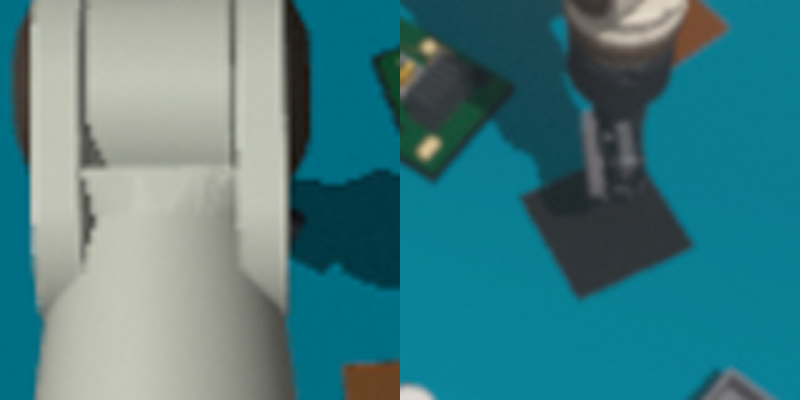

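The scene view shows the cover held between the fingers at about (597,155), with the black pad under it (605,235). Lowering onto the pad.

Emit:
servo_tool:
  moves:
    - [[0, 0, 0], [0, 0, 0.025], 60]
    - [[0, 0, 0], [0, 0, 0.025], 60]
    - [[0, 0, 0], [0, 0, 0.025], 60]
    - [[0, 0, 0], [0, 0, 0.012], 60]
    - [[0, 0, 0], [0, 0, 0.006], 60]
    - [[0, 0, 0], [0, 0, 0.003], 60]
    - [[0, 0, 0], [0, 0, 0.002], 60]
    - [[0, 0, 0], [0, 0, 0], 60]

```text
time: 11.55
ee_pos: [0.4634, -0.003, -0.0174]
tcp_rot: [180.0, 0.0, 149.7]
wrist_force: [0.0, 0.0, -0.8]
opening: 0.0631
grasp_force: 44.2
```

Emit:
servo_tool:
  moves:
    - [[0, 0, 0], [0, 0, 0.001], 60]
    - [[0, 0, 0], [0, 0, 0.001], 60]
    - [[0, 0, 0], [0, 0, 0.001], 60]
    - [[0, 0, 0], [0, 0, 0], 60]

```text
time: 11.95
ee_pos: [0.463, -0.003, -0.0209]
tcp_rot: [180.0, 0.0, 149.7]
wrist_force: [0.4, -0.5, 0.8]
opening: 0.0633
grasp_force: 44.2
```

Emit:
servo_tool:
  moves:
    - [[0, 0, 0], [0, 0, 0], 80]
    - [[0, 0, 0], [0, 0, 0], 100]
    - [[0, 0, 0], [0, 0, 0], 100]
    - [[0, 0, 0], [0, 0, 0], 100]
    - [[0, 0, 0], [0, 0, 0], 100]
    - [[0, 0, 0], [0, 0, 0], 100]
    - [[0, 0, 0], [0, 0, -0.02], 100]
    - [[0, 0, 0], [0, 0, -0.035], 100]
    - [[0, 0, 0], [0, 0, -0.035], 100]
    - [[0, 0, 0], [0, 0, -0.02], 100]

```text
time: 12.95
ee_pos: [0.4637, -0.003, 0.0918]
tcp_rot: [179.9, 0.1, 149.7]
wrist_force: [-0.1, -0.5, 0.1]
opening: 0.0853
grasp_force: 0.0
```

Emit:
servo_tool:
  moves:
    - [[0, 0, 0], [-0.0094, -0.0235, 0], 100]
    - [[0, 0, 0], [-0.0094, -0.0235, 0], 100]
    - [[0, 0, 0], [-0.0094, -0.0235, 0], 100]
    - [[0, 0, 0], [-0.0094, -0.0235, 0], 100]
    - [[0, 0, 0], [-0.0094, -0.0235, 0], 100]
    - [[0, 0, 0], [-0.0094, -0.0235, 0], 100]
    - [[0, 0, 0], [-0.0094, -0.0235, 0], 100]
    - [[0, 0, 0], [-0.0094, -0.0235, 0], 100]
    - [[0, 0, 0], [0, 0, 0], 100]

```text
time: 13.85
ee_pos: [0.4325, -0.2054, 0.0889]
tcp_rot: [-180.0, 0.0, 149.5]
wrist_force: [0.8, -0.1, -0.5]
opening: 0.0855
grasp_force: 0.0
```

Run:
```python
from m import *
st(); t=[]
for c,(x0,y0,x1,y1) in (("top",(200,160,280,240)),("scene",(230,170,320,260))):
    im,d=camera(c); P=cloud(c,d); t.append(cv2.resize(im[y0:y1,x0:x1,::-1],(400,400),interpolation=cv2.INTER_CUBIC))
    B=P[(d>0)]; k=(np.hypot(B[:,0]-.463,B[:,1]+.003)<.06)&(B[:,2]>.016)&(B[:,2]<.034)
    print(c,rect(B[k]),np.median(B[k],0).round(4))
    b=im.mean(-1)[d>0]; k2=k&(b>120); print("bright",rect(B[k2]),np.median(B[k2],0).round(4))
cv2.imwrite("pics/pad2.png",np.hstack(t))
```

```text
t 13.85 [ 0.4325 -0.2054  0.0889] [-1.7997e+02  1.0000e-02  1.4955e+02] F [ 0.8 -0.1 -0.5] open 0.0855 grip 0.0
top ([461.2, -2.3], [63.7, 40.8], 59.9, 249) [ 0.4614 -0.0013  0.0248]
bright ([461.4, -2.5], [63.9, 39.7], 59.1, 244) [ 0.4618 -0.0014  0.0248]
scene ([461.9, -3.5], [67.3, 40.1], 59.1, 269) [ 0.4632 -0.001   0.0259]
bright ([461.9, -3.5], [67.3, 40.1], 59.1, 268) [ 0.4632 -0.001   0.0259]
```

View pics/pad2.png

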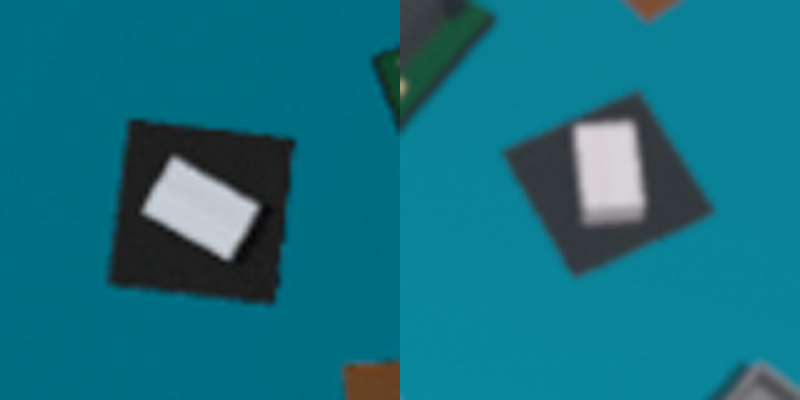

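Emit:
servo_tool:
  moves:
    - [[0, 0, 7.5], [0, 0, 0], 100]
    - [[0, 0, 7.5], [0, 0, 0], 100]
    - [[0, 0, 7.5], [0, 0, 0], 100]
    - [[0, 0, 7.5], [0, 0, 0], 100]
    - [[0, 0, 7.5], [0, 0, 0], 100]
    - [[0, 0, 7.5], [0, 0, 0], 100]
    - [[0, 0, 7.5], [0, 0, 0], 100]
    - [[0, 0, 7.5], [0, 0, 0], 100]
    - [[0, 0, 7.5], [0, 0, 0], 100]
    - [[0, 0, 7.5], [0, 0, 0], 100]
    - [[0, 0, 7.5], [0, 0, 0], 100]
    - [[0, 0, 7.5], [0, 0, 0], 100]

```text
time: 15.15
ee_pos: [0.4332, -0.2023, 0.089]
tcp_rot: [-180.0, -0.0, 59.5]
wrist_force: [0.3, 0.5, 0.3]
opening: 0.0854
grasp_force: 0.0
```

Emit:
servo_tool:
  moves:
    - [[0, 0, 0], [0.0235, -0.0094, 0], 100]
    - [[0, 0, 0], [0.0235, -0.0094, 0], 100]
    - [[0, 0, 0], [0.0235, -0.0094, 0], 100]
    - [[0, 0, 0], [0.0235, -0.0094, 0], 100]
    - [[0, 0, 0], [0.0235, -0.0094, 0], 100]
    - [[0, 0, 0], [0.0235, -0.0094, 0], 100]
    - [[0, 0, 0], [0.0235, -0.0094, 0], 100]
    - [[0, 0, 0], [0.0235, -0.0094, 0], 100]
    - [[0, 0, 0], [0, 0, 0], 100]
    - [[0, 0, 0], [0, 0, 0], 100]
    - [[0, 0, 0], [0, 0, 0], 100]

```text
time: 16.25
ee_pos: [0.4627, -0.003, 0.089]
tcp_rot: [180.0, 0.0, 59.7]
wrist_force: [1.5, 0.4, 1.0]
opening: 0.0857
grasp_force: 0.0
```

```bash
cat > seat.py <<'E'
from m import *
def seat():
  for c in("top","scene"):
    D=[camera(c)[1] for _ in range(3)]; P=np.concatenate([cloud(c,d)[d>0] for d in D])
    P=P[np.hypot(P[:,0]-.5355,P[:,1]+.2247)<.12]
    th=np.radians(19); ex=np.array([np.cos(th),np.sin(th)]); ey=np.array([-ex[1],ex[0]])
    L=np.stack([(P[:,:2]-[.5355,-.2247])@ex,(P[:,:2]-[.5355,-.2247])@ey,P[:,2]],-1)*1000
    def mid(m,ax,p=3): v=np.percentile(L[m,ax],[p,100-p]); return np.round([v.mean(),np.ptp(v)],1)
    A=(L[:,2]>45)&(L[:,1]>30); B=(L[:,2]>45)&(L[:,1]<-30); F=(L[:,2]>25)&(L[:,2]<33)&(abs(L[:,1])<34)&(abs(L[:,0])<24); S=(abs(L[:,2]-15)<5)
    for n,m in(("a",A),("b",B),("frame",F),("board",S)): print(c,n,m.sum(),"x",mid(m,0),"y",mid(m,1))
seat()
E
python3 -c "
from h import *
delta(.463,-.003,59.7)"; python3 seat.py
```

```text
t 16.25 [ 0.4627 -0.003   0.089 ] [1.800e+02 1.000e-02 5.972e+01] F [1.5 0.4 1. ] open 0.0857 grip 0.0
az 0.02 shift now [0.0001 0.0002] after turn [0.0001 0.0002]
top a 297 x [-1.4 48.9] y [57.3 29.6]
top b 237 x [-1.1 43.2] y [-54.   19.3]
top frame 114 x [-0.9 30.8] y [ 0.3 54.8]
top board 4415 x [ -0.5 111.9] y [  0.5 177.1]
scene a 522 x [ 0.1 49.3] y [55.7 29.5]
scene b 283 x [ 1.2 45.7] y [-55.6  20.5]
scene frame 174 x [-0.3 31.5] y [-2.2 54.2]
scene board 3686 x [  2.  114.4] y [  0.6 178.7]
```

Emit:
servo_tool:
  moves:
    - [[0, 0, 0], [0.0, 0.0, 0.03], 100]
    - [[0, 0, 0], [0, 0, 0.03], 100]
    - [[0, 0, 0], [0, 0, 0.025], 100]
    - [[0, 0, 0], [0, 0, 0.013], 100]
    - [[0, 0, 0], [0, 0, 0.006], 100]
    - [[0, 0, 0], [0, 0, 0.002], 100]
    - [[0, 0, 0], [0, 0, 0], 75]
    - [[0, 0, 0], [0, 0, 0], 55]
    - [[0, 0, 0], [0, 0, 0], 35]
    - [[0, 0, 0], [0, 0, 0], 35]
    - [[0, 0, 0], [0, 0, 0], 35]
    - [[0, 0, 0], [0, 0, 0], 35]
  force: 40

```text
time: 17.75
ee_pos: [0.4635, -0.003, -0.0161]
tcp_rot: [179.9, -0.0, 59.7]
wrist_force: [-0.5, 0.5, 5.3]
opening: 0.0392
grasp_force: 40.9
```

Emit:
servo_tool:
  moves:
    - [[0, 0, 0], [0, 0, -0.01], 35]
    - [[0, 0, 0], [0, 0, -0.02], 35]
    - [[0, 0, 0], [0, 0, -0.025], 35]
    - [[0, 0, 0], [0, 0, -0.025], 35]
    - [[0, 0, 0], [0, 0, -0.02], 35]
    - [[0, 0, 0], [0, 0, 0], 35]

```text
time: 18.35
ee_pos: [0.4644, -0.003, 0.0862]
tcp_rot: [179.8, -0.1, 59.7]
wrist_force: [0.4, 0.2, -1.1]
opening: 0.0392
grasp_force: 40.4
```

Emit:
servo_tool:
  moves:
    - [[0, 0, -7.04], [0, 0, 0], 35]
    - [[0, 0, -7.04], [0, 0, 0], 35]
    - [[0, 0, -7.04], [0, 0, 0], 35]
    - [[0, 0, -7.04], [0, 0, 0], 35]
    - [[0, 0, -7.04], [0, 0, 0], 35]
    - [[0, 0, -7.04], [0, 0, 0], 35]
    - [[0, 0, -7.06], [0, 0, 0], 35]
    - [[0, 0, 0], [0, 0, 0], 35]

```text
time: 19.15
ee_pos: [0.4625, -0.003, 0.0823]
tcp_rot: [-179.9, -0.0, 109.1]
wrist_force: [-0.7, 0.6, -0.5]
opening: 0.0393
grasp_force: 40.4
```

Emit:
servo_tool:
  moves:
    - [[0, 0, 0], [-0.0234, -0.0004, 0], 35]
    - [[0, 0, 0], [-0.0234, -0.0004, 0], 35]
    - [[0, 0, 0], [-0.0234, -0.0004, 0], 35]
    - [[0, 0, 0], [-0.0234, -0.0004, 0], 35]
    - [[0, 0, 0], [-0.0234, -0.0004, 0], 35]
    - [[0, 0, 0], [-0.0234, -0.0004, 0], 35]
    - [[0, 0, 0], [-0.0234, -0.0004, 0], 35]
    - [[0, 0, 0], [-0.0234, -0.0004, 0], 35]
    - [[0, 0, 0], [-0.0234, -0.0004, 0], 35]
    - [[0, 0, 0], [-0.0234, -0.0004, 0], 35]
    - [[0, 0, 0], [0, 0, 0], 35]
    - [[0, 0, 0], [0, 0, 0], 35]

```text
time: 20.35
ee_pos: [0.5348, -0.2255, 0.0822]
tcp_rot: [-179.9, -0.1, 108.8]
wrist_force: [0.2, 0.6, -0.6]
opening: 0.0394
grasp_force: 40.4
```

```bash
python3 -c "
from h import *
delta(.5357,-.2250,109); delta(.5357,-.2250,109)"
```

```text
t 20.35 [ 0.5348 -0.2255  0.0822] [-1.7995e+02 -7.0000e-02  1.0880e+02] F [ 0.2  0.6 -0.6] open 0.0394 grip 40.4
az -0.2 shift now [0.0002 0.001 ] after turn [0.0002 0.001 ]
t 20.35 [ 0.5348 -0.2255  0.0822] [-1.7995e+02 -7.0000e-02  1.0880e+02] F [ 0.2  0.6 -0.6] open 0.0394 grip 40.4
az -0.2 shift now [0.0002 0.001 ] after turn [0.0002 0.001 ]
```

Emit:
servo_tool:
  moves:
    - [[0, 0, 0], [0, 0, 0.02], 35]
    - [[0, 0, 0], [0, 0, 0.02], 35]
    - [[0, 0, 0], [0, 0, 0.013], 35]
    - [[0, 0, 0], [0, 0, 0.006], 35]
    - [[0, 0, 0], [0, 0, 0], 35]
    - [[0, 0, 0], [0, 0, 0], 35]

```text
time: 20.95
ee_pos: [0.5356, -0.2255, 0.0248]
tcp_rot: [180.0, 0.0, 109.0]
wrist_force: [-0.2, -0.5, 0.4]
opening: 0.039
grasp_force: 40.4
```

Run:
```python
from m import *
delta(.5357,-.2250,109); t=[]
for c,(x0,y0,x1,y1) in (("top",(268,140,348,220)),("scene",(175,120,265,210))):
    im,d=camera(c); t.append(cv2.resize(im[y0:y1,x0:x1,::-1],(400,400),interpolation=cv2.INTER_CUBIC))
    P=cloud(c,d)
    th=np.radians(19); ex=np.array([np.cos(th),np.sin(th)]); ey=np.array([-ex[1],ex[0]])
    q=P[d>0]; L=np.stack([(q[:,:2]-[.5357,-.2250])@ex,(q[:,:2]-[.5357,-.2250])@ey,q[:,2]],-1)*1000
    b=im.mean(-1)[d>0]
    k=(abs(L[:,0])<25)&(abs(L[:,1])<36)&(abs(L[:,2]-62)<12)&(b>110)
    print(c,k.sum(),np.percentile(L[k],[2,50,98],axis=0).round(1) if k.any() else 0)
cv2.imwrite("pics/seat1.png",np.hstack(t))
```

```text
t 20.95 [ 0.5356 -0.2255  0.0248] [1.7996e+02 3.0000e-02 1.0899e+02] F [-0.2 -0.5  0.4] open 0.039 grip 40.4
az -0.01 shift now [0.0005 0.0002] after turn [0.0005 0.0002]
top 0 0
scene 170 [[-21.2  -8.9  51.9]
 [ -1.   16.5  66.2]
 [ 20.2  32.4  71.8]]
```

View pics/seat1.png

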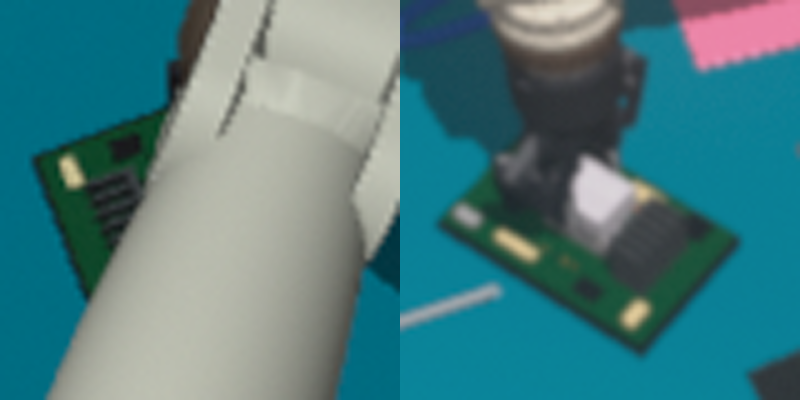

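The cover hangs over the frame (scene crop at about (600,200)), between the heat sink and the capacitors. Heights match: top at 66 mm, rim at 44 mm. Lowering slowly while watching force.

Emit:
servo_tool:
  moves:
    - [[0, 0, 0], [-0.0003, 0.0006, 0.006], 35]
    - [[0, 0, 0], [0, 0, 0.005], 35]
    - [[0, 0, 0], [0, 0, 0.003], 35]
    - [[0, 0, 0], [0, 0, 0.002], 35]
    - [[0, 0, 0], [0, 0, 0.001], 35]
    - [[0, 0, 0], [0, 0, 0], 35]

```text
time: 21.65
ee_pos: [0.5358, -0.2256, 0.0068]
tcp_rot: [-180.0, -0.0, 109.0]
wrist_force: [0.9, -1.0, -0.7]
opening: 0.0391
grasp_force: 40.4
```

Emit:
servo_tool:
  moves:
    - [[0, 0, 0], [0, 0, 0.001], 35]
    - [[0, 0, 0], [0, 0, 0.001], 35]
    - [[0, 0, 0], [0, 0, 0.001], 35]
    - [[0, 0, 0], [0, 0, 0.001], 35]
    - [[0, 0, 0], [0, 0, 0], 35]

```text
time: 22.15
ee_pos: [0.5359, -0.2256, 0.0028]
tcp_rot: [-180.0, -0.0, 109.0]
wrist_force: [0.0, 0.2, -0.5]
opening: 0.0392
grasp_force: 40.4
```

Emit:
servo_tool:
  moves:
    - [[0, 0, 0], [0, 0, 0.0008], 35]
    - [[0, 0, 0], [0, 0, 0.0007], 35]
    - [[0, 0, 0], [0, 0, 0], 35]

```text
time: 22.45
ee_pos: [0.5359, -0.2256, 0.0014]
tcp_rot: [-180.0, -0.0, 109.0]
wrist_force: [-0.0, 0.4, 0.2]
opening: 0.0391
grasp_force: 40.4
```

Emit:
servo_tool:
  moves:
    - [[0, 0, 0], [0, 0, 0.0005], 35]
    - [[0, 0, 0], [0, 0, 0], 35]

```text
time: 22.65
ee_pos: [0.536, -0.2257, 0.001]
tcp_rot: [180.0, 0.0, 109.0]
wrist_force: [-0.1, 0.3, -0.0]
opening: 0.039
grasp_force: 40.5
```

Emit:
servo_tool:
  moves:
    - [[0, 0, 0], [0, 0, 0.0005], 35]
    - [[0, 0, 0], [0, 0, 0], 35]

```text
time: 22.85
ee_pos: [0.536, -0.2257, 0.0009]
tcp_rot: [180.0, 0.0, 109.0]
wrist_force: [-2.2, 0.7, 4.8]
opening: 0.0387
grasp_force: 40.9
```

Contact with the clips at 4.8 N. Let go and rise.

Emit:
servo_tool:
  moves:
    - [[0, 0, 0], [0, 0, 0], 55]
    - [[0, 0, 0], [0, 0, 0], 80]
    - [[0, 0, 0], [0, 0, 0], 80]
    - [[0, 0, 0], [0, 0, 0], 80]
    - [[0, 0, 0], [0, 0, 0], 80]
    - [[0, 0, 0], [0, 0, 0], 80]

```text
time: 23.45
ee_pos: [0.5359, -0.2256, 0.0004]
tcp_rot: [-180.0, -0.0, 109.0]
wrist_force: [0.5, -0.1, 0.9]
opening: 0.0684
grasp_force: 0.0
```

Emit:
servo_tool:
  moves:
    - [[0, 0, 0], [0, 0, -0.01], 80]
    - [[0, 0, 0], [0, 0, -0.025], 80]
    - [[0, 0, 0], [0, 0, -0.03], 80]
    - [[0, 0, 0], [0, 0, -0.03], 80]
    - [[0, 0, 0], [0, 0, -0.02], 80]
    - [[0, 0, 0], [0, 0, 0], 80]

```text
time: 24.05
ee_pos: [0.5374, -0.2263, 0.1198]
tcp_rot: [179.8, 0.2, 109.0]
wrist_force: [-0.1, 0.4, -0.1]
opening: 0.0684
grasp_force: 0.0
```

```bash
cat > cov.py <<'E'
from m import *
def cov():
  st()
  for c in("top","scene"):
    im,d=camera(c); P=cloud(c,d)
    th=np.radians(19); ex=np.array([np.cos(th),np.sin(th)]); ey=np.array([-ex[1],ex[0]])
    q=P[d>0]; L=np.stack([(q[:,:2]-[.5357,-.2250])@ex,(q[:,:2]-[.5357,-.2250])@ey,q[:,2]],-1)*1000; b=im.mean(-1)[d>0]
    k=(abs(L[:,0])<22)&(abs(L[:,1])<34)&(abs(L[:,2]-40)<9)&(b>130)
    if k.sum()>5:
        print(c,k.sum(),np.percentile(L[k],[3,50,97],axis=0).round(1).tolist(), rect(q[k]))
        for lo in range(-32,32,16):
            j=k&(L[:,1]>=lo)&(L[:,1]<lo+16)&(abs(L[:,0])<15)
            if j.sum()>2: print("  y",lo,j.sum(),np.median(L[j,2]).round(1))
cov()
E
python3 cov.py
```

```text
t 24.05 [ 0.5374 -0.2263  0.1198] [179.75   0.22 109.  ] F [-0.1  0.4 -0.1] open 0.0684 grip 0.0
scene 240 [[-19.9, -30.5, 34.9], [2.3, -0.3, 42.8], [19.8, 29.6, 47.0]] ([535.5, -225.3], [42.2, 66.0], 20.0, 240)
  y -32 42 43.7
  y -16 39 43.1
  y 0 41 42.7
  y 16 38 43.4
```

The cover stands proud and level: top at about 43 mm in the scene camera, which reads about 1 mm high. Now I shut the fingers and press.

Emit:
servo_tool:
  moves:
    - [[0, 0, 0], [0, 0, 0], 0]
    - [[0, 0, 0], [0, 0, 0], 0]
    - [[0, 0, 0], [0, 0, 0], 0]
    - [[0, 0, 0], [0, 0, 0], 0]
    - [[0, 0, 0], [0, 0, 0], 0]
    - [[0, 0, 0], [0, 0, 0.03], 0]
    - [[0, 0, 0], [0, 0, 0.025], 0]
    - [[0, 0, 0], [0, 0, 0.01], 0]
    - [[0, 0, 0], [0, 0, 0.005], 0]
    - [[0, 0, 0], [0, 0, 0], 0]
    - [[0, 0, 0], [0, 0, 0], 0]

```text
time: 25.25
ee_pos: [0.5365, -0.2259, 0.0467]
tcp_rot: [179.9, 0.1, 109.0]
wrist_force: [0.6, -0.7, 0.7]
opening: 0.0
grasp_force: 0.0
```

Emit:
servo_tool:
  moves:
    - [[0, 0, 0], [0, 0, 0.003], 0]
    - [[0, 0, 0], [0, 0, 0.003], 0]
    - [[0, 0, 0], [0, 0, 0], 0]

```text
time: 25.55
ee_pos: [0.5358, -0.2256, 0.0393]
tcp_rot: [-180.0, -0.0, 109.0]
wrist_force: [0.6, 0.3, 0.4]
opening: -0.0001
grasp_force: 0.0
```

Emit:
servo_tool:
  moves:
    - [[0, 0, 0], [0, 0, 0.003], 0]
    - [[0, 0, 0], [0, 0, 0.003], 0]
    - [[0, 0, 0], [0, 0, 0.003], 0]
    - [[0, 0, 0], [0, 0, 0], 0]

```text
time: 25.95
ee_pos: [0.5356, -0.2255, 0.0298]
tcp_rot: [-180.0, -0.0, 109.0]
wrist_force: [-0.5, -0.0, -0.3]
opening: -0.0001
grasp_force: 0.0
```

Emit:
servo_tool:
  moves:
    - [[0, 0, 0], [0, 0, 0.002], 0]
    - [[0, 0, 0], [0, 0, 0.002], 0]
    - [[0, 0, 0], [0, 0, 0], 0]

```text
time: 26.25
ee_pos: [0.5358, -0.2256, 0.0261]
tcp_rot: [-180.0, -0.0, 109.0]
wrist_force: [0.1, -0.3, -0.0]
opening: -0.0002
grasp_force: 0.0
```

Emit:
servo_tool:
  moves:
    - [[0, 0, 0], [0, 0, 0.002], 0]
    - [[0, 0, 0], [0, 0, 0], 0]

```text
time: 26.45
ee_pos: [0.5358, -0.2256, 0.0242]
tcp_rot: [-180.0, -0.0, 109.0]
wrist_force: [-0.7, -0.2, -0.1]
opening: -0.0002
grasp_force: 0.0
```

Emit:
servo_tool:
  moves:
    - [[0, 0, 0], [0, 0, 0.0015], 0]
    - [[0, 0, 0], [0, 0, 0.0015], 0]
    - [[0, 0, 0], [0, 0, 0], 0]

```text
time: 26.75
ee_pos: [0.536, -0.2257, 0.0217]
tcp_rot: [180.0, 0.0, 109.0]
wrist_force: [-0.1, -0.6, 1.8]
opening: 0.0001
grasp_force: 1.0
```

Emit:
servo_tool:
  moves:
    - [[0, 0, 0], [0, 0, 0.0015], 0]
    - [[0, 0, 0], [0, 0, 0], 0]

```text
time: 26.95
ee_pos: [0.5361, -0.2257, 0.0209]
tcp_rot: [180.0, 0.0, 109.0]
wrist_force: [-2.0, 1.0, 7.7]
opening: 0.0002
grasp_force: 3.9
```

Emit:
servo_tool:
  moves:
    - [[0, 0, 0], [0, 0, 0.0015], 0]
    - [[0, 0, 0], [0, 0, 0], 0]

```text
time: 27.15
ee_pos: [0.5361, -0.2257, 0.0197]
tcp_rot: [180.0, 0.0, 109.0]
wrist_force: [-2.7, 1.8, 9.6]
opening: -0.0001
grasp_force: 4.8
```

Emit:
servo_tool:
  moves:
    - [[0, 0, 0], [0, 0, 0.0015], 0]
    - [[0, 0, 0], [0, 0, 0], 0]

```text
time: 27.35
ee_pos: [0.5361, -0.2257, 0.0182]
tcp_rot: [180.0, 0.0, 109.0]
wrist_force: [-3.8, 0.6, 10.2]
opening: 0.0
grasp_force: 5.0
```

Contact was at about 0.0215, and it is yielding at about 10 N. Pressing on down the 6 mm stroke.

Emit:
servo_tool:
  moves:
    - [[0, 0, 0], [0, 0, 0.001], 0]
    - [[0, 0, 0], [0, 0, 0.001], 0]
    - [[0, 0, 0], [0, 0, 0], 0]

```text
time: 27.65
ee_pos: [0.5361, -0.2257, 0.0163]
tcp_rot: [180.0, 0.0, 109.0]
wrist_force: [-4.3, 2.9, 11.3]
opening: 0.0001
grasp_force: 5.2
```

Emit:
servo_tool:
  moves:
    - [[0, 0, 0], [0, 0, 0.001], 0]
    - [[0, 0, 0], [0, 0, 0], 0]

```text
time: 27.85
ee_pos: [0.5362, -0.2257, 0.0157]
tcp_rot: [179.9, 0.1, 109.0]
wrist_force: [-6.0, 2.4, 13.4]
opening: -0.0003
grasp_force: 7.0
```

Emit:
servo_tool:
  moves:
    - [[0, 0, 0], [0, 0, 0.001], 0]
    - [[0, 0, 0], [0, 0, 0], 0]

```text
time: 28.05
ee_pos: [0.5363, -0.2258, 0.0157]
tcp_rot: [179.9, 0.1, 109.0]
wrist_force: [-8.2, 4.1, 21.4]
opening: -0.0004
grasp_force: 10.5
```

Emit:
servo_tool:
  moves:
    - [[0, 0, 0], [0, 0, 0.0005], 0]
    - [[0, 0, 0], [0, 0, 0], 0]
    - [[0, 0, 0], [0, 0, -0.01], 0]
    - [[0, 0, 0], [0, 0, -0.03], 0]
    - [[0, 0, 0], [0, 0, -0.04], 0]
    - [[0, 0, 0], [0, 0, -0.03], 0]
    - [[0, 0, 0], [0, 0, 0], 0]

```text
time: 28.75
ee_pos: [0.5378, -0.2264, 0.1274]
tcp_rot: [179.7, 0.3, 109.0]
wrist_force: [0.5, -0.2, -0.6]
opening: -0.0003
grasp_force: 0.0
```

```bash
python3 cov.py
```

```text
t 28.75 [ 0.5378 -0.2264  0.1274] [179.7    0.27 108.99] F [ 0.5 -0.2 -0.6] open -0.0003 grip 0.0
scene 218 [[-19.6, -31.8, 32.5], [0.5, -2.6, 36.9], [19.5, 27.1, 40.2]] ([536.2, -227.0], [42.5, 63.1], 17.9, 218)
  y -32 40 36.8
  y -16 41 36.3
  y 0 40 37.3
  y 16 30 37.7
```

Home to within the measuring noise, though the +y end may read about 1 mm high. I'll press each end to be sure, starting with +y.

Emit:
servo_tool:
  moves:
    - [[0, 0, 0], [0.018, 0, 0.01], 0]
    - [[0, 0, 0], [0, 0, 0.035], 0]
    - [[0, 0, 0], [0, 0, 0.035], 0]
    - [[0, 0, 0], [0, 0, 0.02], 0]
    - [[0, 0, 0], [0, 0, 0.004], 0]
    - [[0, 0, 0], [0, 0, 0.002], 0]
    - [[0, 0, 0], [0, 0, 0.001], 0]
    - [[0, 0, 0], [0, 0, 0], 0]

```text
time: 29.65
ee_pos: [0.5288, -0.2078, 0.0157]
tcp_rot: [-179.9, -0.1, 109.0]
wrist_force: [-7.1, 3.9, 14.8]
opening: -0.0003
grasp_force: 7.7
```

Emit:
servo_tool:
  moves:
    - [[0, 0, 0], [0, 0, 0.001], 0]
    - [[0, 0, 0], [0, 0, 0.001], 0]
    - [[0, 0, 0], [0, 0, 0], 0]

```text
time: 29.95
ee_pos: [0.529, -0.2079, 0.0156]
tcp_rot: [-180.0, -0.1, 109.0]
wrist_force: [-14.9, 8.2, 29.4]
opening: -0.0
grasp_force: 15.2
```

The +y end is solid at 0.0156, the same height as the centre press. Now the -y end.

Emit:
servo_tool:
  moves:
    - [[0, 0, 0], [0, 0, -0.01], 0]
    - [[0, 0, 0], [0, 0, -0.01], 0]
    - [[0, 0, 0], [-0.018, 0, 0], 0]
    - [[0, 0, 0], [-0.018, 0, 0], 0]
    - [[0, 0, 0], [0, 0, 0], 0]
    - [[0, 0, 0], [0, 0, 0.01], 0]
    - [[0, 0, 0], [0, 0, 0.006], 0]
    - [[0, 0, 0], [0, 0, 0.002], 0]
    - [[0, 0, 0], [0, 0, 0.001], 0]
    - [[0, 0, 0], [0, 0, 0], 0]

```text
time: 30.95
ee_pos: [0.5413, -0.242, 0.0157]
tcp_rot: [-180.0, 0.0, 109.0]
wrist_force: [-6.3, 2.9, 16.4]
opening: 0.0002
grasp_force: 7.8
```

Both ends stop at the same height. Rise, move clear and check.

Emit:
servo_tool:
  moves:
    - [[0, 0, 0], [0, 0, -0.01], 0]
    - [[0, 0, 0], [0, 0, -0.03], 0]
    - [[0, 0, 0], [0, 0, -0.04], 0]
    - [[0, 0, 0], [0, 0, -0.04], 0]
    - [[0, 0, 0], [0.03, 0, 0], 0]
    - [[0, 0, 0], [0.04, 0, 0], 0]
    - [[0, 0, 0], [0.04, 0, 0], 0]
    - [[0, 0, 0], [0.04, 0, 0], 0]
    - [[0, 0, 0], [0.04, 0, 0], 0]
    - [[0, 0, 0], [0.03, 0, 0], 0]
    - [[0, 0, 0], [0, 0, 0], 0]
    - [[0, 0, 0], [0, 0, 0], 0]

```text
time: 32.15
ee_pos: [0.47, -0.034, 0.1345]
tcp_rot: [180.0, 0.0, 109.1]
wrist_force: [0.6, -0.3, 0.1]
opening: -0.0
grasp_force: 0.0
```

```bash
python3 cov.py
```

```text
t 32.15 [ 0.47   -0.034   0.1345] [1.7998e+02 2.0000e-02 1.0911e+02] F [ 0.6 -0.3  0.1] open -0.0 grip 0.0
top 226 [[-19.1, -30.5, 31.9], [-1.3, -1.4, 35.8], [18.0, 29.5, 41.8]] ([535.1, -225.8], [40.0, 63.7], 18.8, 226)
  y -32 46 36.2
  y -16 41 36.1
  y 0 40 36.9
  y 16 40 35.7
scene 218 [[-19.4, -32.0, 32.1], [1.1, -1.3, 36.8], [19.3, 27.2, 41.1]] ([536.0, -227.1], [41.4, 63.0], 18.0, 218)
  y -32 40 37.4
  y -16 37 37.5
  y 0 40 37.2
  y 16 32 37.0
```

The cover is level, with its top at 36 mm, which is fully home. Handing in.

```bash
python3 -c "
from workcell import *
print(job_done())"
```

```text
the job is handed in; nothing more can be done
None
```

The cover is fully home and level on the frame (top about 36 mm above the bench, both ends stopping at the same height under the press), the arm is clear of it, and the job was handed in at about 32 s; no verdict was returned.

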